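# Build a stamping stack and scan it in

## Task

Build the stamping stack between the four posts of the nest, every part lying flat: the tall die body first, then every spacer that is on the bench, then the stamp disc on top with its boss up, letting go of each. Then pick up the hand scanner and hold it still for three seconds, about 10 cm off and aimed squarely at the middle of the nest's tag, then do the same at the job card on its stand, touching neither with it. Last, put the scanner back flat on its mat, lying along it as before; leave the mallet, jar and paint bottle alone.

Things in the scene. Friction and masses are not known exactly. Their poses are not given: they have to be found in the camera images.
- nest: fixed steel plate 12 mm high, x +-55 mm, y -55 to +155 mm; origin on the bench under the pocket's centre, z up. Four round-topped posts 8 mm thick, tops 86 mm above the bench, at (+-23.3, +-23.3) mm; between them 38 mm wide gaps on the x and y sides, where fingers fit. The round pocket between the posts takes the 54 mm parts with 2 mm of play all round
- pocket (a point): centre of the pocket's floor (top of the nest's plate, 12 mm above the bench), axes as the nest's
- tag (a point): centre of the bar-code tag, 60 by 40 mm, on a bracket at the nest's +y end, 45 mm above the bench; the tag leans back 45 degrees: its z axis is the outward normal, pointing up and to the nest's -x side at 45 degrees; y along the tag's width
- card_stand: fixed wooden stand, 70 by 80 mm foot, with the job card leaning back 45 degrees on it; origin on the bench under the card's centre
- card (a point): centre of the job card's bar code (card 70 by 50 mm, 55 mm above the bench); z axis is the outward normal, pointing up and to the stand's -x side at 45 degrees; y along the card's width
- mat: fixed cork mat, 190 mm (x) by 90 mm (y), 3 mm thick, the scanner's place; origin at the centre of its underside
- scanner: loose hand scanner, 0.18 kg, lying flat along its x axis, z up; origin on the underside, near below its centre of mass. Grey ribbed handle x -75 to +25 mm, 32 mm wide (y), 30 mm high: grip across y from above near x -12 mm. Black head x +25 to +79 mm, 56 mm wide, 40 mm high, window on its slanting front. Starts on the mat, along its x axis
- beam (a point): centre of the scanner's window, at x 62, z 22 mm of the scanner; its z axis is the line of sight, pointing ahead (+x of the scanner) and 45 degrees down when the scanner lies level; y across the scanner. A code is read when its centre lies near this axis
- die_body: loose plain steel cylinder with a groove round it, 54 mm diameter, 26 mm high, about 0.4 kg; origin at the centre of its underside. It stands upright on the bench
- spacer1: loose steel spacer disc, 54 mm diameter, 14 mm thick, 0.22 kg, with a dark 22 mm centre mark; origin at the centre of its underside. One, two or three alike lie on the bench
- spacer2: loose steel spacer disc, 54 mm diameter, 14 mm thick, 0.22 kg, with a dark 22 mm centre mark; origin at the centre of its underside. One, two or three alike lie on the bench
- spacer3: loose steel spacer disc, 54 mm diameter, 14 mm thick, 0.22 kg, with a dark 22 mm centre mark; origin at the centre of its underside. One, two or three alike lie on the bench
- stamp_disc: loose brass disc, 54 mm diameter, 12 mm thick, 0.22 kg, with an 18 mm wide, 12 mm high boss on its top; origin at the centre of its underside. Lies on the bench with its boss up
- mallet: bystander: wooden mallet, 260 mm, lying beyond the nest; origin near its middle
- jar: bystander: glass jar, 72 mm diameter, 100 mm high; origin at the centre of its underside
- paint: bystander: small white paint bottle, 40 mm diameter, 85 mm high; origin at the centre of its underside

How it is judged:
By the outcome, as a careful person would: the job done as asked, in the order asked, and still so for the second after the job is handed in, with the robot touching nothing.
Of spacer1, spacer2, spacer3 only 1 to 3 are there at a start; the rules pass over those that are not, and their reading is None.
At some moment in a run one of die_body, spacer1, spacer2, spacer3, stamp_disc may be knocked a few centimetres aside while the robot is not near it.
It also fails if it takes over 210 s, if anything falls off the work surface, if the arm or the gripper's body presses on something with over 40 N, if the wrist force passes 120 N, or if a joint passes its speed limit or range.

## Robot

A 7-joint arm with a two-finger parallel gripper is mounted at the origin on the work surface. World frame = base frame: x ahead of the robot, y to its left, z up, the work surface at z = 0. Lengths are in m, angles in rad, forces in N, time in s.
With the tool pointing down it reaches from about 0.425 to 0.925 m from the base axis. Payload 6.8 kg.
Tool frame: the origin (TCP) lies at the very end of the fingers, on their centre line; the grasp point (between the pads) lies 19 mm behind it (grip_point_offset is the distance from the TCP to the grasp point, in m); z points along the fingers, y is the line along which they close (so a half turn about z gives the same grasp; the last joint's range is limited). The gripper opens to 85 mm and grips with 20 to 120 N. Pads are 22 mm wide; open, the fingers measure 114 mm over their backs; the gripper's body (76 mm by 85 mm) begins 54 mm behind the grasp point. The pads swing forward as they close: fully open they stand 13 mm farther back than shut.
Start: joints at [-1.413, 0.477, 0.022, 1.555, -0.011, 1.109, -0.083], TCP at [0.177, 0.651, 0.231] pointing down, gripper open.
Joint ranges: [-2.96, 2.96], [-0.34, 2.1], [-1.41, 1.46], [0.24, 2.44], [-1.37, 4.51], [0.17, 1.92], [-2.96, 2.96]. Speed limits (rad/s): [2.39, 2.39, 3.14, 3.14, 3.14, 3.14, 3.14].

## Interface

Orientations are given as a unit quaternion [w, x, y, z].
In Python, from station import * gives the robot as it stands.
- The arm moves only by the tool carry_out, never from a script. Its argument "rows" is text: rows parted by semicolons, each of 4 numbers parted by spaces: the shift along the world's x, y, z in mm, then the turn about the world's z in degrees. In form: dx dy dz yaw; .... A call has 1 to 10 rows; each row shifts and turns the commanded pose from where the row before left it; what a row does not reach is not made up. A row lasts 1/8 s, in which the tool goes at most 62.5 mm and 10.7 degrees, less where a joint would pass 70% of its speed; a pose out of reach is approached as far as the arm can. A call is refused whole if a number of a shift passes 62.5 or a number of a turn 10.7, either way. A call with a gripper value outside its range is refused whole. "claw" is the finger opening in mm, from 0 to 85.4, set as the call begins (left out, the last holds). The fingers move at their own pace and stop on an object; "force" is the grip in N (left out, the last holds). Time passes only in rows, so rows that do not move let the fingers close. It gives the time, the measured TCP pose, the force, the opening and the grip force at its end, in the units of the state.
- get_obs(): the state, without advancing time (a new reading comes with each control period).
- read_camera(name): name is "scene" or "top" or "wrist"; returns a dict with "img" (400x640x3 uint8, blue, green, red), "fov_y" (degrees; the focal length in pixels is half the picture's height over the tangent of half this angle, whatever the lens; pixels are square), "cx", "cy" (the principal point, pixels), "world_to_cam" (4x4, takes a point from world to camera coordinates). Camera axes: x right, y up, looking along -z (the intrinsics and any distortion apply to the point x, -y, -z); pixel columns grow to the right and rows downward; lengths in m; the calibration is good to about 2 mm. The wrist camera is an equidistant fisheye: a pixel r from the principal point sees the ray r / f radians off the axis. A picture is of the moment at which its call begins. There is no depth.
- hand_in(): hands the job in; it is judged then, once.
Trained networks look in the newest picture that a camera, given by its name, has taken for a name from the list of things; names that differ only in an ending like _2 or _b are one class to them, and where a whole thing is asked for, a point or a joint stands for the part that bears it (a point fixed in the world has none). Each returns a list of dicts, best first, with "confidence" (0 to 1); they miss things now and then, are a little off and sometimes report something else, mostly with a low value. They report only what shows in the picture. A call takes as long as a camera call.
- recognise(camera, thing): "centre" ([column, row] in pixels, amid what is visible of it).
- outline_of(camera, thing): "pixels" (400x640 bool, what is visible of it) and "centre" ([column, row] in pixels, amid what is visible of it).
- place_of(camera, thing): "centre" ([column, row] in pixels: a listed point, or the origin of a listed thing).
The state is a dict: "t": time; "q": joint angles; "joint_vel": joint speeds; "joint_torque": joint torques, N m; "eef_pos": TCP position; "tool_rot": TCP orientation; "contact_force": force on the tool from outside, world axes, zero at the start; "torque": the same for the moment, N m; "gripper_width": opening from 0.0 (shut) to 1.0 (fully open); "grasp_force": force on a finger pad.
Only numpy, scipy, OpenCV 4.12 (cv2) and the standard library are available. Lean on these libraries where they do the work, as an engineer would, in place of code of your own. Each camera call takes 0.05 s, during which the arm holds its last target. There are 200 camera calls.

## Working session

There is one attempt and no reset: what is moved stays moved. The work goes in short steps, Python scripts to look and compute and a tool call to move; the robot and the scene stay as the last step left them, time stands still between calls to the robot, and variables do not carry over. Pictures are saved under pics/ and viewed, at most 14 in all, crops included, and the job is handed in when it is done.

Besides the shell and the picture viewer there is one more tool, called after "Request:" as name(argument=value, ...) on one line, values as JSON. carry_out: Moves the arm, as the interface text tells. Its arguments: {"type":"object","properties":{"rows":{"type":"string"},"claw":{"type":"number"},"force":{"type":"number"}},"required":["rows"]}

```bash
mkdir -p pics; ls
cat > h.py <<'E'
from station import *
import numpy as np, cv2
from scipy.spatial.transform import Rotation as R
def fpx(c): return 200/np.tan(np.radians(c["fov_y"])/2)
def ray(c,p,fish=False):
    f=fpx(c); x=(p[0]-c["cx"])/f; y=(p[1]-c["cy"])/f
    if fish:
        r=np.hypot(x,y); s=np.sin(r)/r if r>1e-9 else 1; d=np.array([x*s,-y*s,-np.cos(r)])
    else: d=np.array([x,-y,-1.])
    T=np.linalg.inv(c["world_to_cam"]); d=T[:3,:3]@d
    return T[:3,3], d/np.linalg.norm(d)
def atz(c,p,z,fish=False):
    o,d=ray(c,p,fish); return o+d*(z-o[2])/d[2]
def tri(rays):
    A=sum(np.eye(3)-np.outer(d,d) for o,d in rays); b=sum((np.eye(3)-np.outer(d,d))@o for o,d in rays)
    X=np.linalg.solve(A,b); return X, [np.linalg.norm(np.cross(X-o,d)) for o,d in rays]
def proj(c,X,fish=False):
    q=c["world_to_cam"]@np.append(X,1); f=fpx(c); v=np.array([q[0],-q[1]]);z=-q[2]
    if fish:
        r=np.linalg.norm(v); return np.array([c["cx"],c["cy"]])+f*np.arctan2(r,z)*v/r
    return np.array([c["cx"],c["cy"]])+f*v/z
E
python3 - <<'E'
from h import *
np.set_printoptions(precision=4,suppress=True)
o=get_obs(); print(o["t"],o["eef_pos"],o["tool_rot"])
cs={}
for n in ["scene","top","wrist"]:
    c=read_camera(n); cs[n]=c; cv2.imwrite(f"pics/{n}0.png",c["img"]); print(n,c["fov_y"],c["cx"],c["cy"],np.linalg.inv(c["world_to_cam"])[:3,3])
for t in ["nest","pocket","tag","card_stand","card","mat","scanner","beam","die_body","spacer1","stamp_disc","mallet","jar","paint"]:
    L={}
    for n in ["scene","top"]:
        L[n]=place_of(n,t)
        for r in L[n][:4]: print(t,n,np.round(r["centre"],1),round(r["confidence"],2), atz(cs[n],r["centre"],0)[:2])
    if L["scene"] and L["top"] and t!="spacer1":
        print("   TRI",*tri([ray(cs[n],L[n][0]["centre"]) for n in L]))
E
```

```text
pics
0.0 [0.1771 0.6507 0.2303] [-0.0001  0.1325  0.9912 -0.0009]
scene 51.562727743416836 327.7163463434897 195.559269662523 [ 1.2096 -0.5809  0.9212]
top 56.07071221250118 313.0466692758104 202.84865419237246 [ 0.3591 -0.0257  1.1106]
wrist 65.70646984690485 323.2145660065979 207.40914156603662 [0.1138 0.6672 0.3723]
nest scene [344.8 199.2] 0.96 [0.5876 0.0402]
nest top [289.2 198.9] 0.61 [0.5956 0.0285]
   TRI [0.5946 0.0299 0.012 ] [np.float64(0.0024658344704652545), np.float64(0.002465834470465446)]
pocket scene [343.6 197.8] 0.95 [0.5808 0.0415]
pocket top [289.2 200.4] 0.58 [0.591  0.0285]
   TRI [0.5894 0.0298 0.0142] [np.float64(0.0023614649058378194), np.float64(0.0023614649058377453)]
tag scene [379.8 176.8] 0.8 [0.5902 0.1936]
tag scene [233.5 224.3] 0.43 [ 0.4455 -0.27  ]
tag top [245.5 190.5] 0.84 [0.6251 0.1604]
tag top [407.1 210.2] 0.25 [ 0.5515 -0.3258]
   TRI [0.617  0.1558 0.0415] [np.float64(0.002875361915598343), np.float64(0.002875361915598302)]
card_stand scene [404.2 170.1] 0.95 [0.6216 0.2769]
card_stand top [206.5 189.9] 0.82 [0.63   0.2782]
   TRI [0.6266
[... 1285 characters left out ...]
318 ]
spacer1 top [373.6 203.1] 0.73 [ 0.576 -0.226]
spacer1 top [431.8 255. ] 0.67 [ 0.4159 -0.3882]
spacer1 top [403.6 205.3] 0.48 [ 0.5668 -0.3163]
stamp_disc scene [379.1 228.8] 0.75 [0.7388 0.0331]
stamp_disc scene [234.6 225.9] 0.72 [ 0.4528 -0.2709]
stamp_disc top [391.8 244.4] 0.85 [ 0.4502 -0.2724]
   TRI [ 0.6114 -0.1356  0.0943] [np.float64(0.2045387090510676), np.float64(0.20453870905106775)]
mallet scene [301.9 275.7] 0.86 [ 0.7137 -0.2325]
mallet top [370.2 161.6] 0.97 [ 0.7068 -0.2234]
   TRI [ 0.7091 -0.2268 -0.0106] [np.float64(0.0019093529515530516), np.float64(0.0019093529515531698)]
jar scene [377.7 233.6] 0.69 [0.7483 0.0173]
paint scene [407.7 200.1] 0.7 [0.7188 0.1813]
```

View pics/scene0.png

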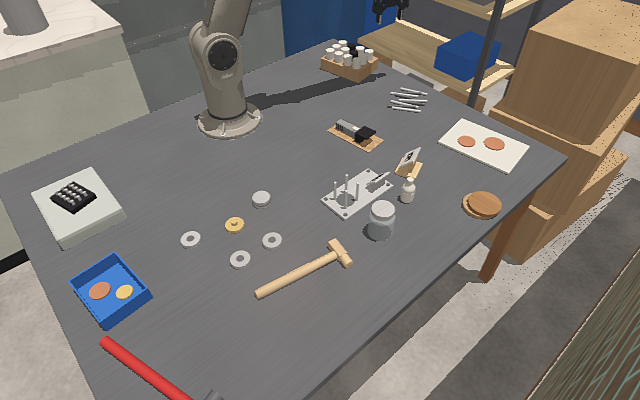

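View pics/top0.png

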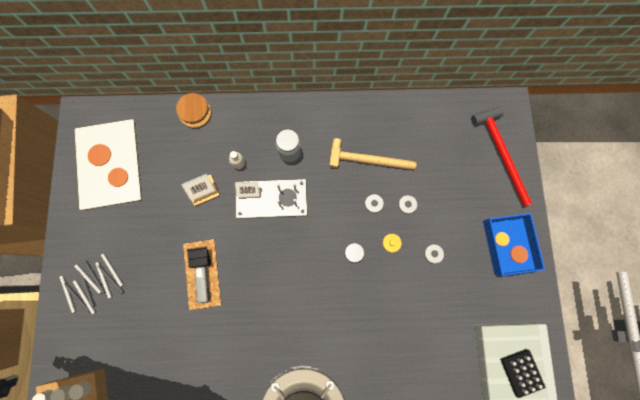

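The scene shows three grey spacers, the die body (plain, top view 354,253), the brass stamp (392,243), the nest (289,198), the scanner at 200,275 and the card stand at 200,189. The detections match these. I'll move towards the nest.

Request:
carry_out(rows="30 -50 5 2;30 -50 5 2;30 -50 5 2;30 -50 5 2;30 -50 5 2;30 -50 5 2;30 -50 5 2;30 -50 5 1;30 -50 5 0;30 -50 5 0", claw=70, force=40)

```text
t: 2.8
eef_pos: [0.4781, 0.1497, 0.2819]
tool_rot: [0.0, 0.002, 1.0, 0.0]
contact_force: [0.4, 0.7, 0.2]
gripper_width: 0.817
grasp_force: 0.0
```

Request:
carry_out(rows="30 -40 0 0;30 -40 0 0;20 -40 0 0;0 0 0 0;0 0 0 0")

```text
t: 3.42
eef_pos: [0.5571, 0.0319, 0.2812]
tool_rot: [-0.0, 0.002, 1.0, 0.0]
contact_force: [-0.9, 0.3, -0.3]
gripper_width: 0.821
grasp_force: 0.0
```

Run:
```python
from h import *
np.set_printoptions(precision=4,suppress=True)
c=read_camera("wrist"); cv2.imwrite("pics/w1.png",c["img"]); print(np.linalg.inv(c["world_to_cam"])); print(fpx(c))
for t,z in [("pocket",.012),("nest",0),("tag",.045),("card",.055)]:
    for r in place_of("wrist",t)[:2]: print(t,np.round(r["centre"],1),round(r["confidence"],2),atz(c,r["centre"],z,True))
tc=read_camera("top"); sc=read_camera("scene")
cv2.imwrite("pics/top1.png",cv2.resize(tc["img"][140:330,150:330],None,fx=4,fy=4)[:600,:800])
for t,z in [("nest",.012),("card_stand",.01),("mat",.003),("scanner",.02)]:
    for cam,cc in [("top",tc),("scene",sc)]:
        r=outline_of(cam,t)
        if not r: continue
        m=r[0]["pixels"]; ys,xs=np.nonzero(m)
        P=np.array([atz(cc,(x,y),z)[:2]*1000 for x,y in zip(xs,ys)],np.float32)
        print(t,cam,round(r[0]["confidence"],2),cv2.minAreaRect(P))
```

```text
[[ 0.0028 -0.9661 -0.258   0.4915]
 [ 1.      0.0028  0.0003  0.0311]
 [ 0.0005 -0.258   0.9661  0.4231]
 [ 0.      0.      0.      1.    ]]
309.70691628693146
pocket [320.5 206.9] 0.96 [0.6005 0.0272 0.012 ]
nest [322.4 204.5] 0.72 [0.6002 0.0298 0.    ]
tag [411.9 223.9] 0.72 [0.6153 0.148  0.045 ]
card [502.1 231.5] 0.62 [0.6261 0.2859 0.055 ]
nest top 0.21 ((729.1404418945312, -230.81690979003906), (256.8027648925781, 90.2269058227539), 87.75843048095703)
nest scene 0.78 ((587.9826049804688, 92.9212417602539), (139.77740478515625, 241.5651397705078), 0.5054526925086975)
card_stand scene 0.63 ((617.9381103515625, 314.7254638671875), (69.2847900390625, 151.7596435546875), 22.179481506347656)
mat top 0.6 ((379.7911376953125, 282.47161865234375), (190.4730987548828, 90.75668334960938), 6.6506195068359375)
mat scene 0.75 ((380.1138916015625, 282.9308166503906), (195.8507537841797, 93.0514144897461), 8.939410209655762)
scanner top 0.22 ((627.9595947265625, 290.94757080078125), (84.20346069335938, 96.01766967773438), 22.689861297607422)
scanner scene 0.9 ((364.4978942871094, 285.6993103027344), (148.83961486816406, 94.00994873046875), 6.437475681304932)
```

View pics/w1.png

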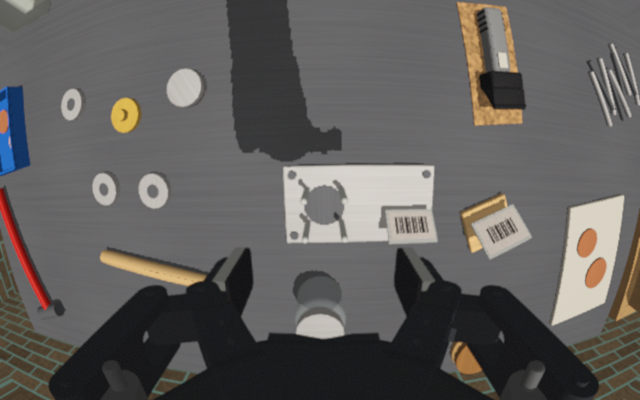

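The wrist view shows everything: pocket near (324,205), tag (411,225), card (502,231), scanner (497,60), stamp (125,115), die (185,87), spacers (72,104), (104,189), (153,191). I'll rectify this for precise fits.

```bash
cat >> h.py <<'E'
def rect(c,x0,x1,y0,y1,z,s=0.5,fish=True):
    # image: right = +y, down = +x, s mm per px
    X=np.arange(x0,x1,s/1000);Y=np.arange(y0,y1,s/1000)
    gx,gy=np.meshgrid(X,Y,indexing="ij")
    q=np.stack([gx,gy,np.full_like(gx,z),np.ones_like(gx)],-1)@c["world_to_cam"].T
    f=fpx(c); vx,vy,vz=q[...,0],-q[...,1],-q[...,2]; r=np.hypot(vx,vy)+1e-12
    k=f*np.arctan2(r,vz)/r if fish else f/vz
    return cv2.remap(c["img"],(c["cx"]+k*vx).astype(np.float32),(c["cy"]+k*vy).astype(np.float32),cv2.INTER_LINEAR)
E
python3 - <<'E'
from h import *
c=read_camera("wrist")
a=rect(c,.52,.68,-.04,.21,.012,.5); b=rect(c,.52,.72,.20,.36,.055,.5); m=rect(c,.26,.50,.20,.36,.003,.6)
W=np.zeros((600,800,3),np.uint8)
W[:a.shape[0],:a.shape[1]]=a; W[:m.shape[0],510:510+m.shape[1]]=m[:, :290]; W[325:325+275,:b.shape[1]]=b[:275]
for i in range(0,800,20): cv2.line(W,(i,0),(i,4),(0,0,255),1)
cv2.imwrite("pics/r1.png",W)
E
```

```text
(no output)
```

View pics/r1.png

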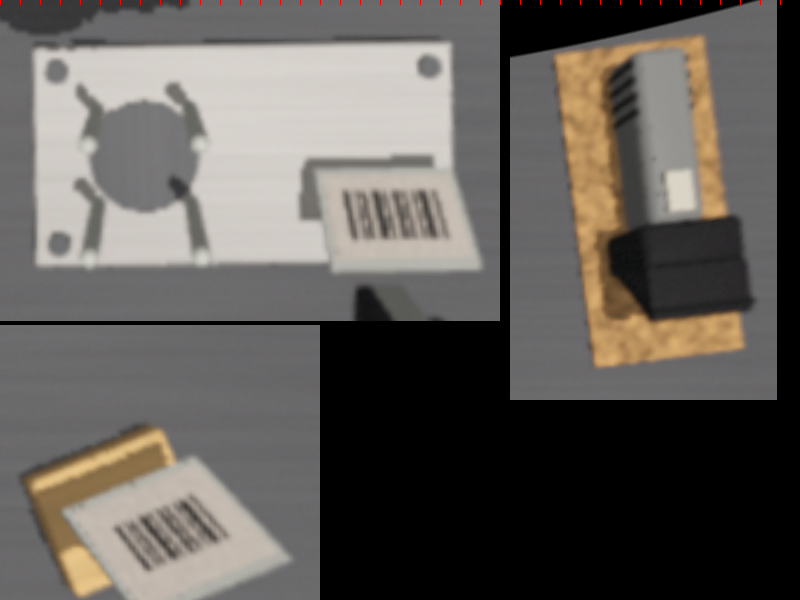

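Request:
carry_out(rows="30 0 -20 0;30 0 -20 0;30 0 -20 0;17 0 -21 0;0 0 0 0;0 0 0 0")

```text
t: 4.97
eef_pos: [0.6641, 0.0311, 0.2009]
tool_rot: [0.0, 0.002, 1.0, -0.0]
contact_force: [0.3, -0.3, 0.1]
gripper_width: 0.821
grasp_force: 0.0
```

```bash
cat >> h.py <<'E'
def disc(c,x,y,z,rad,w=.045,dbg=None,s=.25):
    """circle fit around (x,y) at height z in wrist view: radial edge search for strongest gradient near rad"""
    x0,y0=x-w,y-w; im=cv2.GaussianBlur(rect(c,x0,x+w,y0,y+w,z,s),(0,0),2).astype(np.float32)
    cx,cy=x,y; th=np.radians(np.arange(0,360,3))
    best=None
    for it in range(5):
        rr=np.arange(rad-.007 if it<2 else rad-.0035,rad+.007 if it<2 else rad+.0035,.0002)
        U=((cy+np.outer(np.sin(th),rr)-y0)*1000/s).astype(np.float32); V=((cx+np.outer(np.cos(th),rr)-x0)*1000/s).astype(np.float32)
        p=cv2.remap(im,U,V,cv2.INTER_LINEAR); g=np.abs(p[:,6:]-p[:,:-6]).sum(2)
        k=g.argmax(1); r=rr[3+k]; ok=g.max(1)>25
        X=cx+r*np.cos(th);Y=cy+r*np.sin(th)
        for _ in range(4):
            A=np.c_[2*X,2*Y,np.ones_like(X)]; b=X**2+Y**2
            s_=np.linalg.lstsq(A[ok],b[ok],rcond=None)[0]; R_=np.sqrt(max(s_[2]+s_[0]**2+s_[1]**2,0))
            e=np.abs(np.hypot(X-s_[0],Y-s_[1])-R_); ok=(e<max(.0006,1.5*np.median(e[ok])))&(g.max(1)>25)
        cx,cy=s_[:2]
    if dbg: cv2.imwrite(dbg,im)
    return cx,cy,R_,int(ok.sum()),float(np.median(e[ok]))
E
python3 - <<'E'
from h import *
np.set_printoptions(precision=4,suppress=True)
c=read_camera("wrist"); print(get_obs()["eef_pos"],np.linalg.inv(c["world_to_cam"])[:3,3])
print(disc(c,.598,.032,.012,.028))
a=rect(c,.50,.70,-.04,.21,.012,.5)
W=np.zeros((600,500,3),np.uint8); W[:a.shape[0]]=a[:400]
# plate yaw: edges of white mask
g=a.min(2)>150
ys=[];
for col in range(20,180,2):
    k=np.nonzero(g[:,col])[0]
    if len(k)>100 : ys.append((col,k[0]))
ys=np.array(ys); pf=np.polyfit(ys[:,0],ys[:,1],1); print("top edge slope deg",np.degrees(np.arctan(pf[0])))
xs=[]
for row in range(60,400,2):
    k=np.nonzero(g[row])[0]
    if len(k)>20 and k[0]<90: xs.append((row,k[0]))
xs=np.array(xs); m=np.median(xs[:,1]); xs=xs[abs(xs[:,1]-m)<6]; pf=np.polyfit(xs[:,0],xs[:,1],1); print("left edge",np.degrees(np.arctan(pf[0])),len(xs))
b=rect(c,.50,.70,.2,.36,.055,.8); W[400:400+200,:b.shape[1]]=b[:200]
cv2.imwrite("pics/r2.png",W)
E
```

```text
[0.6642 0.0311 0.2014] [0.5984 0.0304 0.3428]
(np.float64(0.5982159910653393), np.float64(0.03181380544426854), np.float64(0.02764048068739559), 111, 0.00012581457219287828)Traceback (most recent call last):
  File "<stdin>", line 13, in <module>
IndexError: too many indices for array: array is 1-dimensional, but 2 were indexed
```

Request:
carry_out(rows="-34 -38 0 0;-34 -38 0 0;-34 -38 0 0;-34 -38 0 0;-33 -36 0 0;0 0 0 0;0 0 0 0")

```text
t: 5.9
eef_pos: [0.4959, -0.1562, 0.2014]
tool_rot: [0.001, 0.002, 1.0, 0.0]
contact_force: [0.3, 0.9, 0.1]
gripper_width: 0.822
grasp_force: 0.0
```

```bash
cat > m.py <<'E'
from h import *
import sys
np.set_printoptions(precision=4,suppress=True)
c=read_camera("wrist"); cv2.imwrite("pics/last.png",c["img"])
x,y,z,r=map(float,sys.argv[1:5]); 
for t in sys.argv[5:]:
    for k in recognise("wrist",t)[:3]: print(t,np.round(k["centre"]),round(k["confidence"],2),atz(c,k["centre"],z,True)[:2])
print(get_obs()["eef_pos"],get_obs()["t"]); print(np.round(disc(c,x,y,z,r),4))
E
python3 m.py .429 -.157 .026 .027 die_body spacer1 stamp_disc
```

```text
die_body [322. 125.] 0.84 [ 0.4291 -0.1579]
spacer1 [130. 128.] 0.94 [ 0.419  -0.3811]
spacer1 [266. 250.] 0.82 [ 0.5643 -0.2207]
spacer1 [187. 244.] 0.56 [ 0.5595 -0.3174]
stamp_disc [220. 150.] 0.81 [ 0.4522 -0.2656]
stamp_disc [600. 119.] 0.5 [0.3893 0.2274]
[ 0.4961 -0.1556  0.2004] 6.1
[  0.4284  -0.1588   0.0265 120.       0.0001]
```

Request:
carry_out(rows="-34 -2 -30 0;-34 -1 -30 0;0 0 -40 0;0 0 -40 0;0 0 -30 0;0 0 -16 0;0 0 -8 0;0 0 0 0;0 0 0 0")

```text
t: 7.22
eef_pos: [0.428, -0.1598, 0.0071]
tool_rot: [0.001, 0.002, 1.0, -0.0]
contact_force: [0.0, 0.9, 0.8]
gripper_width: 0.821
grasp_force: 0.0
```

Request:
carry_out(rows="0 0 0 0;0 0 0 0;0 0 0 0;0 0 0 0;0 0 0 0;0 0 0 0", claw=40)

```text
t: 7.98
eef_pos: [0.4279, -0.1595, 0.0073]
tool_rot: [0.001, 0.002, 1.0, 0.0]
contact_force: [-1.5, 1.4, 9.5]
gripper_width: 0.616
grasp_force: 40.0
```

Request:
carry_out(rows="0 0 0 0;0 0 0 0;0 0 0 0;0 0 0 0;0 0 30 0;0 0 40 0;0 0 40 0;34 2 44 0;34 1 40 0;0 0 0 0", claw=70)

```text
t: 9.22
eef_pos: [0.4996, -0.1567, 0.2034]
tool_rot: [0.004, 0.001, 1.0, -0.001]
contact_force: [0.7, -0.3, -0.8]
gripper_width: 0.823
grasp_force: 0.0
```

```bash
python3 m.py .429 -.158 .026 .027 spacer1
```

```text
spacer1 [132. 122.] 0.87 [ 0.4176 -0.3807]
spacer1 [266. 243.] 0.6 [ 0.5621 -0.2214]
spacer1 [188. 240.] 0.59 [ 0.5599 -0.3176]
[ 0.4947 -0.1566  0.1998] 9.325
[  0.4284  -0.1604   0.0265 119.       0.0002]
```

Request:
carry_out(rows="-33 -2 -30 0;-33 -1 -30 0;0 0 -40 0;0 0 -40 0;0 0 -30 0;0 0 -16 0;0 0 -7 0;0 0 0 0;0 0 0 0")

```text
t: 10.45
eef_pos: [0.4298, -0.1599, 0.0081]
tool_rot: [0.001, 0.002, 1.0, -0.0]
contact_force: [-0.2, 0.4, 0.4]
gripper_width: 0.818
grasp_force: 0.0
```

Request:
carry_out(rows="0 0 0 0;0 0 0 0;0 0 0 0;0 0 0 0;0 0 0 0;0 0 10 0;0 0 30 0;0 0 50 0;0 0 50 0", claw=40, force=60)

```text
t: 11.58
eef_pos: [0.4285, -0.1596, 0.1488]
tool_rot: [-0.001, 0.002, 1.0, 0.0]
contact_force: [1.8, -0.0, -3.2]
gripper_width: 0.608
grasp_force: 63.7
```

Request:
carry_out(rows="34 38 0 0;34 38 0 0;34 38 0 0;34 38 0 0;34 40 0 1;0 0 0 0;0 0 0 0;0 0 0 0")

```text
t: 12.58
eef_pos: [0.5983, 0.0308, 0.1474]
tool_rot: [-0.0, -0.006, 1.0, -0.0]
contact_force: [-0.0, -0.3, -3.6]
gripper_width: 0.602
grasp_force: 63.9
```

Run:
```python
from h import *
for i in range(3): c=read_camera("wrist"); print(get_obs()["eef_pos"])
s=read_camera("scene"); a=cv2.resize(s["img"][140:240,300:410],None,fx=4,fy=4); W=np.zeros((400,800,3),np.uint8); W[:, :440]=a
W[:200,440:760]=cv2.resize(c["img"],(320,200)); W[200:400,440:760]=c["img"][200:400,160:480]
cv2.imwrite("pics/p1.png",W)
```

```text
[0.59849465 0.03086831 0.1474429 ]
[0.59869731 0.03108688 0.14752026]
[0.5988183  0.03136145 0.14751178]
```

View pics/p1.png

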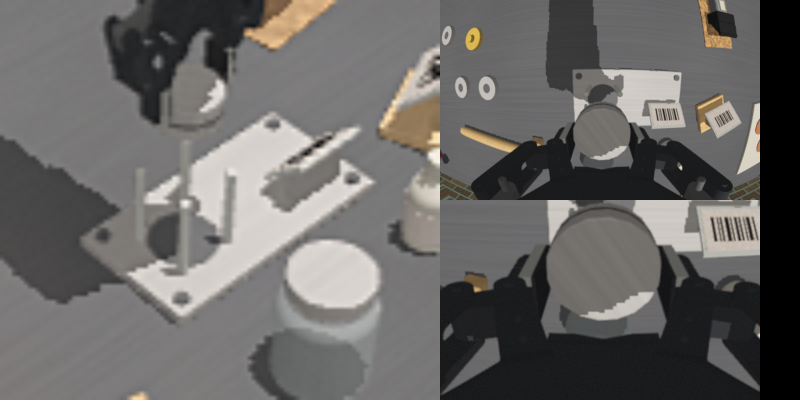

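Request:
carry_out(rows="0 1 -20 0;0 0 -20 0;0 0 -8 0;0 0 -5 0;0 0 -5 0;0 0 -5 0;0 0 -5 0;0 0 0 0;0 0 0 0")

```text
t: 13.9
eef_pos: [0.5995, 0.0333, 0.0794]
tool_rot: [0.0, -0.007, 1.0, 0.0]
contact_force: [-0.0, 0.2, -3.3]
gripper_width: 0.604
grasp_force: 63.9
```

Request:
carry_out(rows="-1 0 -12 0;0 0 -12 0;0 0 -12 0;0 0 -8 0;0 0 -6 0;0 0 -4 0;0 0 -3 0;0 0 0 0")

```text
t: 14.9
eef_pos: [0.5983, 0.0333, 0.0223]
tool_rot: [-0.0, -0.007, 1.0, -0.0]
contact_force: [0.4, 0.0, -3.1]
gripper_width: 0.608
grasp_force: 63.9
```

Request:
carry_out(rows="0 0 -1 0;0 0 -1 0;0 0 -1 0;0 0 0 0")

```text
t: 15.4
eef_pos: [0.5985, 0.0333, 0.0206]
tool_rot: [0.0, -0.007, 1.0, 0.0]
contact_force: [-4.7, -0.3, 9.3]
gripper_width: 0.609
grasp_force: 65.4
```

Request:
carry_out(rows="0 0 0 0;0 0 0 0;0 0 0 0;0 0 10 0;0 0 30 0;0 0 50 0;0 0 50 0;0 -10 40 0;8 -40 0 0;8 -50 0 -1", claw=70)

```text
t: 16.65
eef_pos: [0.6151, -0.0662, 0.2009]
tool_rot: [0.001, 0.001, 1.0, 0.001]
contact_force: [1.0, 1.1, -0.6]
gripper_width: 0.82
grasp_force: 0.0
```

Request:
carry_out(rows="8 -50 0 0;8 -50 0 0;8 -40 0 0;4 -19 0 0;0 0 0 0;0 0 0 0")

```text
t: 17.4
eef_pos: [0.6426, -0.2231, 0.1992]
tool_rot: [-0.0, 0.001, 1.0, 0.001]
contact_force: [0.7, 0.7, -0.3]
gripper_width: 0.815
grasp_force: 0.0
```

```bash
python3 m.py .576 -.226 .014 .027 die_body spacer1 stamp_disc
```

```text
die_body [537. 159.] 0.65 [0.602  0.0462]
spacer1 [319. 123.] 0.94 [ 0.5733 -0.2282]
spacer1 [175.   7.] 0.75 [ 0.4256 -0.3941]
spacer1 [230. 121.] 0.57 [ 0.5686 -0.3239]
stamp_disc [283.  19.] 0.88 [ 0.4576 -0.2667]
stamp_disc [554. 163.] 0.67 [0.6048 0.0768]
[ 0.6426 -0.2239  0.1994] 17.6
[  0.5742  -0.2265   0.0268 120.       0.0001]
```

Request:
carry_out(rows="-34 -1 -30 0;-34 -1 -30 0;0 0 -40 0;0 0 -40 0;0 0 -30 0;0 0 -16 0;0 0 -6 0;0 0 -3 0;0 0 0 0")

```text
t: 18.73
eef_pos: [0.5749, -0.2278, 0.0051]
tool_rot: [0.001, 0.002, 1.0, -0.0]
contact_force: [0.7, -1.0, 0.2]
gripper_width: 0.819
grasp_force: 0.0
```

Request:
carry_out(rows="0 0 0 0;0 0 0 0;0 0 0 0;0 0 0 0;0 0 0 0", claw=40)

```text
t: 19.35
eef_pos: [0.575, -0.2276, 0.0059]
tool_rot: [0.001, 0.002, 1.0, 0.0]
contact_force: [-2.7, 1.7, 9.0]
gripper_width: 0.597
grasp_force: 60.6
```

Request:
carry_out(rows="0 0 10 0;0 0 30 0;0 0 50 0;0 10 50 0;5 40 5 1;5 50 0 0;5 50 0 0;5 50 0 0;4 40 0 0;0 20 0 0")

```text
t: 20.6
eef_pos: [0.5983, 0.0351, 0.1495]
tool_rot: [0.0, -0.008, 1.0, 0.0]
contact_force: [0.0, -0.5, -2.0]
gripper_width: 0.592
grasp_force: 63.0
```

Request:
carry_out(rows="0 0 0 0;0 0 0 0;0 0 -20 0;0 0 0 0;0 0 0 0;0 0 0 0")

```text
t: 21.35
eef_pos: [0.5988, 0.0317, 0.13]
tool_rot: [0.001, -0.006, 1.0, 0.0]
contact_force: [-0.8, -0.2, -2.9]
gripper_width: 0.588
grasp_force: 63.0
```

Request:
carry_out(rows="0 1 -20 0;0 0 -14 0;0 0 -5 0;0 0 -5 0;0 0 -5 0;0 0 -5 0;0 0 -8 0;0 0 -8 0;0 0 -8 0;0 0 0 0")

```text
t: 22.6
eef_pos: [0.5977, 0.0332, 0.0504]
tool_rot: [-0.001, -0.007, 1.0, -0.0]
contact_force: [-0.3, 0.4, -2.0]
gripper_width: 0.59
grasp_force: 63.0
```

Request:
carry_out(rows="0 0 -3 0;0 0 -2 0;0 0 -1 0;0 0 -1 0;0 0 0 0;0 0 0 0")

```text
t: 23.35
eef_pos: [0.5984, 0.0333, 0.0444]
tool_rot: [0.0, -0.007, 1.0, 0.0]
contact_force: [0.8, -0.7, -2.8]
gripper_width: 0.588
grasp_force: 63.0
```

Request:
carry_out(rows="0 0 -1 0;0 0 -1 0;0 0 0 0")

```text
t: 23.72
eef_pos: [0.5985, 0.0333, 0.0438]
tool_rot: [0.0, -0.007, 1.0, 0.0]
contact_force: [-5.3, 0.4, 12.2]
gripper_width: 0.593
grasp_force: 64.6
```

Request:
carry_out(rows="0 0 0 0;0 0 0 0;0 0 0 0;0 0 10 0;0 0 40 0;0 0 50 0;0 -10 57 0;5 -45 0 -1;6 -55 0 0;6 -55 0 0", claw=70)

```text
t: 24.98
eef_pos: [0.6156, -0.133, 0.2003]
tool_rot: [0.001, 0.002, 1.0, 0.0]
contact_force: [0.6, 1.1, -0.1]
gripper_width: 0.821
grasp_force: 0.0
```

Request:
carry_out(rows="6 -55 0 0;6 -55 0 0;6 -45 0 0;0 -31 0 0;0 0 0 0;0 0 0 0")

```text
t: 25.72
eef_pos: [0.6335, -0.3166, 0.1994]
tool_rot: [0.0, 0.002, 1.0, 0.0]
contact_force: [-0.2, 0.8, -0.2]
gripper_width: 0.82
grasp_force: 0.0
```

```bash
python3 m.py .567 -.318 .014 .027 spacer1 stamp_disc
```

```text
spacer1 [314. 126.] 0.87 [ 0.5671 -0.3263]
spacer1 [591. 170.] 0.79 [0.601  0.0662]
spacer1 [587. 152.] 0.7 [0.5761 0.0526]
stamp_disc [364.  26.] 0.61 [ 0.457  -0.2738]
[ 0.6339 -0.3157  0.1994] 25.875
[  0.5685  -0.3273   0.0267 118.       0.    ]
```

Request:
carry_out(rows="-33 -5 -30 0;-32 -5 -30 0;0 0 -40 0;0 0 -40 0;0 0 -30 0;0 0 -16 0;0 0 -6 0;0 0 -3 0;0 0 0 0;0 0 0 0")

```text
t: 27.12
eef_pos: [0.5688, -0.328, 0.0052]
tool_rot: [0.001, 0.002, 1.0, -0.0]
contact_force: [0.6, 0.2, -0.2]
gripper_width: 0.818
grasp_force: 0.0
```

Request:
carry_out(rows="0 0 0 0;0 0 0 0;0 0 0 0;0 0 0 0;0 0 0 0", claw=40)

```text
t: 27.75
eef_pos: [0.5687, -0.3278, 0.0056]
tool_rot: [0.001, 0.002, 1.0, 0.0]
contact_force: [-1.7, 2.2, 8.4]
gripper_width: 0.592
grasp_force: 60.7
```

Request:
carry_out(rows="0 0 10 0;0 0 30 0;0 0 50 0;0 10 55 0;5 40 0 1;5 55 0 0;5 55 0 0;5 55 0 0;5 55 0 0;5 50 0 0")

```text
t: 29.0
eef_pos: [0.5981, -0.0055, 0.1496]
tool_rot: [0.0, -0.007, 1.0, 0.0]
contact_force: [0.5, 0.4, -1.8]
gripper_width: 0.589
grasp_force: 63.0
```

Request:
carry_out(rows="0 41 0 0;0 0 0 0;0 0 -15 0;0 0 0 0;0 0 0 0;0 0 0 0")

```text
t: 29.75
eef_pos: [0.5985, 0.0325, 0.1345]
tool_rot: [0.0, -0.006, 1.0, -0.0]
contact_force: [0.1, 0.3, -1.8]
gripper_width: 0.591
grasp_force: 63.0
```

Request:
carry_out(rows="0 1 -20 0;0 0 -14 0;0 0 -5 0;0 0 -5 0;0 0 -5 0;0 0 -5 0;0 0 -8 0;0 0 -8 0;0 0 -2 0;0 0 0 0")

```text
t: 31.0
eef_pos: [0.5982, 0.0342, 0.0621]
tool_rot: [-0.0, -0.007, 1.0, -0.0]
contact_force: [-0.9, 0.1, -2.1]
gripper_width: 0.598
grasp_force: 63.0
```

Request:
carry_out(rows="0 0 -2 0;0 0 -1 0;0 0 -1 0;0 0 0 0;0 0 0 0")

```text
t: 31.62
eef_pos: [0.5983, 0.0343, 0.0583]
tool_rot: [-0.0, -0.007, 1.0, 0.0]
contact_force: [-0.5, -0.3, -1.6]
gripper_width: 0.589
grasp_force: 63.0
```

Request:
carry_out(rows="0 0 -1 0;0 0 -1 0;0 0 0 0")

```text
t: 32.0
eef_pos: [0.5985, 0.0343, 0.0576]
tool_rot: [0.0, -0.007, 1.0, 0.0]
contact_force: [-4.3, -0.5, 10.3]
gripper_width: 0.592
grasp_force: 64.4
```

Request:
carry_out(rows="0 0 0 0;0 0 0 0;0 0 0 0;0 0 10 0;0 0 40 0;0 0 50 0;0 -10 42 0;-12 -45 0 -1;-15 -52 0 0;-15 -52 0 0", claw=70)

```text
t: 33.25
eef_pos: [0.556, -0.1261, 0.1992]
tool_rot: [0.001, 0.002, 1.0, 0.0]
contact_force: [0.4, -0.2, -0.1]
gripper_width: 0.821
grasp_force: 0.0
```

Request:
carry_out(rows="-15 -52 0 0;-15 -52 0 0;-15 -52 0 0;-15 -52 0 0;-12 -52 0 0;0 0 0 0;0 0 0 0")

```text
t: 34.12
eef_pos: [0.4844, -0.3844, 0.1985]
tool_rot: [0.0, 0.002, 1.0, 0.0]
contact_force: [1.2, -1.0, -0.1]
gripper_width: 0.817
grasp_force: 0.0
```

```bash
python3 m.py .419 -.386 .014 .027 spacer1 stamp_disc
```

```text
spacer1 [312. 127.] 0.76 [ 0.4192 -0.3966]
spacer1 [604. 274.] 0.68 [0.6266 0.0965]
spacer1 [590. 269.] 0.47 [0.6106 0.0476]
stamp_disc [425. 160.] 0.69 [ 0.453  -0.2736]
[ 0.4853 -0.383   0.1983] 34.275
[  0.4195  -0.3931   0.0267 119.       0.0001]
```

Request:
carry_out(rows="-33 -4 -30 0;-32 -4 -30 0;0 0 -40 0;0 0 -40 0;0 0 -30 0;0 0 -14 0;0 0 -6 0;0 0 -3 0;0 0 0 0;0 0 0 0")

```text
t: 35.52
eef_pos: [0.4197, -0.393, 0.006]
tool_rot: [0.001, 0.002, 1.0, -0.0]
contact_force: [0.3, -0.2, 0.3]
gripper_width: 0.819
grasp_force: 0.0
```

Request:
carry_out(rows="0 0 0 0;0 0 0 0;0 0 0 0;0 0 0 0;0 0 0 0", claw=40)

```text
t: 36.15
eef_pos: [0.4195, -0.3928, 0.0064]
tool_rot: [0.0, 0.002, 1.0, 0.0]
contact_force: [-2.4, 2.5, 11.0]
gripper_width: 0.592
grasp_force: 60.4
```

Request:
carry_out(rows="0 0 10 0;0 0 30 0;0 0 50 0;0 0 54 0;22 53 0 1;22 53 0 0;22 53 0 0;22 53 0 0;22 53 0 0;22 53 0 0")

```text
t: 37.4
eef_pos: [0.5515, -0.073, 0.1497]
tool_rot: [0.0, -0.007, 1.0, -0.0]
contact_force: [1.7, -0.2, -1.6]
gripper_width: 0.592
grasp_force: 63.0
```

Request:
carry_out(rows="22 53 0 0;24 54 0 0;0 0 -10 0;0 0 0 0;0 0 0 0;0 0 0 0")

```text
t: 38.15
eef_pos: [0.5972, 0.0309, 0.1398]
tool_rot: [0.0, -0.006, 1.0, -0.0]
contact_force: [-0.2, 0.3, -2.3]
gripper_width: 0.59
grasp_force: 63.1
```

Request:
carry_out(rows="1 2 -20 0;0 0 -14 0;0 0 -5 0;0 0 -5 0;0 0 -5 0;0 0 -5 0;0 0 -5 0;0 0 -4 0;0 0 0 0;0 0 0 0")

```text
t: 39.4
eef_pos: [0.5984, 0.0343, 0.0764]
tool_rot: [0.0, -0.007, 1.0, 0.0]
contact_force: [0.0, -0.5, -1.8]
gripper_width: 0.593
grasp_force: 63.1
```

Request:
carry_out(rows="0 0 -1 0;0 0 -1 0;0 0 -1 0;0 0 -1 0;0 0 -1 0;0 0 0 0;0 0 0 0")

```text
t: 40.28
eef_pos: [0.5984, 0.0343, 0.0725]
tool_rot: [0.0, -0.007, 1.0, 0.0]
contact_force: [-3.5, 0.4, 9.7]
gripper_width: 0.591
grasp_force: 64.4
```

Request:
carry_out(rows="0 0 0 0;0 0 0 0;0 0 0 0;0 0 10 0;0 0 40 0;0 0 50 0;-13 -50 27 -1;-13 -51 0 0;-13 -51 0 0;-13 -51 0 0", claw=70)

```text
t: 41.52
eef_pos: [0.5459, -0.1703, 0.1992]
tool_rot: [0.001, 0.002, 1.0, 0.0]
contact_force: [1.0, 0.2, 0.4]
gripper_width: 0.819
grasp_force: 0.0
```

Request:
carry_out(rows="-13 -51 0 0;-14 -52 0 0;0 0 0 0;0 0 0 0")

```text
t: 42.02
eef_pos: [0.5195, -0.2714, 0.1986]
tool_rot: [0.0, 0.002, 1.0, 0.0]
contact_force: [0.1, 0.4, 0.2]
gripper_width: 0.822
grasp_force: 0.0
```

```bash
python3 m.py .453 -.273 .012 .027 stamp_disc
python3 - <<'E'
from h import *
s=read_camera("scene"); c=cv2.imread("pics/last.png"); W=np.zeros((440,800,3),np.uint8); W[:440,:480]=cv2.resize(s["img"][130:240,300:420],None,fx=4,fy=4)
W[:200,480:800]=cv2.resize(c,(320,200)); cv2.imwrite("pics/p2.png",W)
E
```

```text
stamp_disc [321. 124.] 0.9 [ 0.4516 -0.2744]
stamp_disc [555. 234.] 0.23 [0.581  0.0531]
[ 0.52   -0.2701  0.1984] 42.125
[  0.4546  -0.2721   0.0268 111.       0.0001]
```

View pics/p2.png

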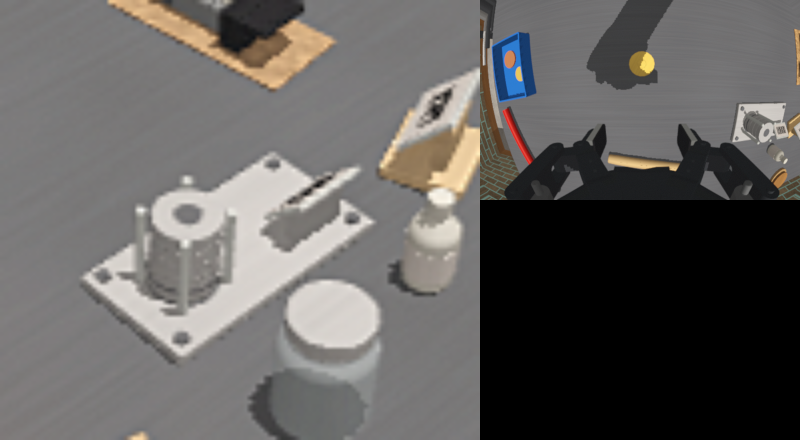

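The stack of die and three spacers sits squarely between the posts, with the stamp under the wrist camera. Next, pick the stamp.

Request:
carry_out(rows="-33 -1 -30 0;-32 0 -30 0;0 0 -40 0;0 0 -40 0;0 0 -30 0;0 0 -14 0;0 0 -6 0;0 0 -4 0;0 0 0 0;0 0 0 0")

```text
t: 43.42
eef_pos: [0.4548, -0.2729, 0.0049]
tool_rot: [0.001, 0.002, 1.0, -0.0]
contact_force: [0.0, 0.7, 0.2]
gripper_width: 0.819
grasp_force: 0.0
```

Request:
carry_out(rows="0 0 0 0;0 0 0 0;0 0 0 0;0 0 0 0;0 0 0 0", claw=40)

```text
t: 44.05
eef_pos: [0.4546, -0.2726, 0.0055]
tool_rot: [0.0, 0.002, 1.0, 0.0]
contact_force: [-2.0, 2.5, 13.1]
gripper_width: 0.591
grasp_force: 59.8
```

Request:
carry_out(rows="0 0 10 0;0 0 30 0;0 0 50 0;0 0 55 0;24 51 0 1;24 51 0 0;24 51 0 0;24 51 0 0;24 51 0 0;24 51 0 0")

```text
t: 45.3
eef_pos: [0.5985, 0.0349, 0.1495]
tool_rot: [-0.0, -0.007, 1.0, -0.0]
contact_force: [1.3, -0.3, -1.4]
gripper_width: 0.585
grasp_force: 62.9
```

Request:
carry_out(rows="0 0 0 0;0 0 -10 0;0 0 0 0;0 0 0 0;0 0 0 0;0 0 0 0")

```text
t: 46.05
eef_pos: [0.5984, 0.033, 0.1395]
tool_rot: [0.0, -0.006, 1.0, 0.0]
contact_force: [0.0, 1.4, -2.1]
gripper_width: 0.586
grasp_force: 62.9
```

Request:
carry_out(rows="0 0 -20 0;0 0 -14 0;0 0 -5 0;0 0 -4 0;0 0 -3 0;0 0 -3 0;0 0 -2 0;0 0 0 0;0 0 0 0")

```text
t: 47.18
eef_pos: [0.5984, 0.0333, 0.0885]
tool_rot: [0.0, -0.007, 1.0, 0.0]
contact_force: [-0.4, 0.3, -2.1]
gripper_width: 0.58
grasp_force: 62.9
```

Request:
carry_out(rows="0 0 -1 0;0 0 -1 0;0 0 0 0;0 0 0 0")

```text
t: 47.68
eef_pos: [0.5983, 0.0333, 0.0863]
tool_rot: [-0.0, -0.007, 1.0, 0.0]
contact_force: [0.5, -0.3, -3.9]
gripper_width: 0.587
grasp_force: 62.9
```

Request:
carry_out(rows="0 0 -1 0;0 0 -1 0;0 0 0 0")

```text
t: 48.05
eef_pos: [0.5986, 0.0333, 0.0856]
tool_rot: [0.0, -0.007, 1.0, 0.0]
contact_force: [-4.3, -0.1, 9.9]
gripper_width: 0.589
grasp_force: 64.6
```

Request:
carry_out(rows="0 0 0 0;0 0 0 0;0 0 0 0;0 0 10 0;0 0 40 0;0 0 40 0;20 38 25 0;21 38 0 0;20 40 0 0;0 0 0 0", claw=70)

```text
t: 49.3
eef_pos: [0.6599, 0.1546, 0.1993]
tool_rot: [0.0, -0.01, 1.0, 0.001]
contact_force: [-0.1, -0.3, -0.3]
gripper_width: 0.822
grasp_force: 0.0
```

```bash
cat > v.py <<'E'
from h import *
import sys,pickle
n=sys.argv[1]; c=read_camera("wrist"); o=get_obs(); cv2.imwrite(f"pics/v{n}.png",c["img"])
d={}
for t in ["tag","card","scanner","beam","stamp_disc"]:
    d[t]=[(tuple(np.round(r["centre"],1)),round(r["confidence"],2)) for r in place_of("wrist",t)[:2]]; print(t,d[t])
pickle.dump((c,d),open(f"v{n}.pkl","wb")); print(o["eef_pos"],o["t"])
E
python3 v.py a
```

```text
tag [((np.float64(317.7), np.float64(149.4)), 0.66), ((np.float64(190.5), np.float64(130.0)), 0.39)]
card [((np.float64(456.0), np.float64(165.6)), 0.83)]
scanner []
beam []
stamp_disc [((np.float64(187.0), np.float64(131.6)), 0.73)]
[0.65939801 0.15130455 0.19932457] 49.35
```

Request:
carry_out(rows="0 43 0 0;0 43 0 0;0 44 0 0;0 0 0 0;0 0 0 0")

```text
t: 50.22
eef_pos: [0.6594, 0.2778, 0.1994]
tool_rot: [0.0, -0.006, 1.0, -0.0]
contact_force: [0.7, 0.2, -0.2]
gripper_width: 0.82
grasp_force: 0.0
```

```bash
python3 v.py b
```

```text
tag [((np.float64(194.7), np.float64(147.9)), 0.73), ((np.float64(127.3), np.float64(136.9)), 0.28)]
card [((np.float64(333.0), np.float64(159.4)), 0.64)]
scanner [((np.float64(332.4), np.float64(160.3)), 0.32)]
beam [((np.float64(138.8), np.float64(246.5)), 0.23)]
stamp_disc [((np.float64(89.1), np.float64(143.1)), 0.77)]
[0.65967311 0.27699884 0.1995822 ] 50.275
```

Request:
carry_out(rows="-43 0 0 0;-43 0 0 0;-43 0 0 0;-43 0 0 0;-43 0 0 0;0 0 0 0;0 0 0 0")

```text
t: 51.4
eef_pos: [0.4452, 0.2793, 0.1998]
tool_rot: [0.001, -0.007, 1.0, 0.0]
contact_force: [0.8, -0.2, 0.6]
gripper_width: 0.823
grasp_force: 0.0
```

```bash
python3 v.py c
python3 - <<'E'
from h import *
W=np.zeros((600,800,3),np.uint8)
W[:300,:400]=cv2.imread("pics/va.png")[60:360,200:600]; W[:300,400:]=cv2.imread("pics/vb.png")[60:360,120:520]; W[300:,:480]=cv2.resize(cv2.imread("pics/vc.png"),(480,300))
cv2.imwrite("pics/mos.png",W)
E
```

```text
tag []
card [((np.float64(324.3), np.float64(346.6)), 0.89)]
scanner [((np.float64(327.9), np.float64(122.3)), 0.73)]
beam [((np.float64(334.3), np.float64(177.9)), 0.72)]
stamp_disc [((np.float64(121.7), np.float64(320.5)), 0.48)]
[0.44564017 0.27924139 0.19976797] 51.45
```

View pics/mos.png

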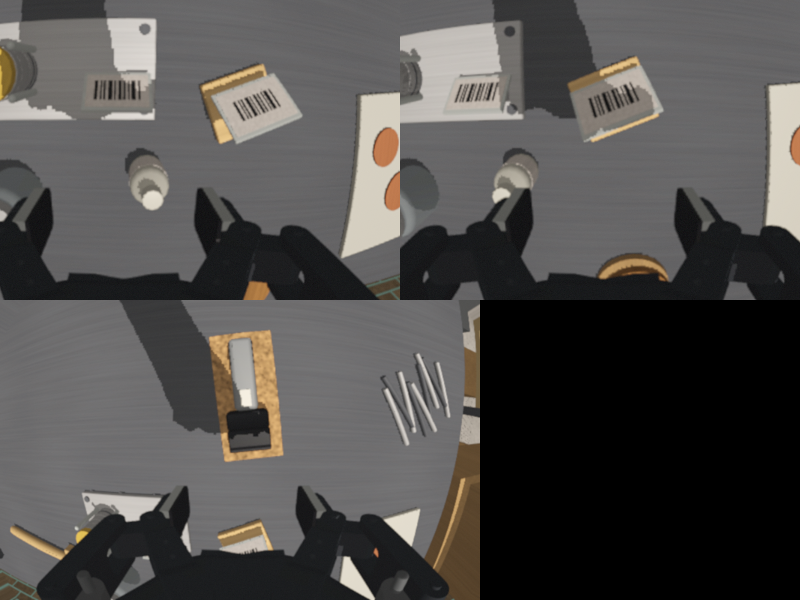

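Tag at (317,150) and card at (456,164) in view a, scanner at (328,122) in view c, and the stamp is on the stack. Now the 3D values and the scanner's pose.

Run:
```python
from h import *
import pickle
from scipy.optimize import minimize_scalar
np.set_printoptions(precision=4,suppress=True)
V={k:pickle.load(open(f"v{k}.pkl","rb")) for k in "abc"}
for t,hw in [("tag",32),("card",34)]:
    pts={}
    for k in "ab":
        c,d=V[k]; u,v=d[t][0][0]; x0,y0=int(u)-hw,int(v)-22
        g=c["img"][y0:y0+44,x0:x0+2*hw].max(2); m=(g<75).astype(np.uint8)
        m=cv2.morphologyEx(m,cv2.MORPH_CLOSE,np.ones((3,5)))
        n,l,s,ce=cv2.connectedComponentsWithStats(m); ctr=[np.hypot(ce[i][0]-hw,ce[i][1]-22) if s[i,4]>40 else 99 for i in range(1,n)]
        keep=[i for i in range(1,n) if s[i,4]>15 and abs(ce[i][0]-hw)<26 and abs(ce[i][1]-22)<12]
        mm=np.isin(l,keep); ys,xs=np.nonzero(mm); r=cv2.minAreaRect(np.c_[xs,ys].astype(np.float32))
        pts[k]=(np.c_[xs+x0,ys+y0],(r[0][0]+x0,r[0][1]+y0)); print(t,k,"net",(u,v),"bars",np.round(pts[k][1],1),np.round(r[1]),len(xs))
    Xn=tri([ray(V[k][0],V[k][1][t][0][0],True) for k in "ab"]); X=tri([ray(V[k][0],pts[k][1],True) for k in "ab"]); print("  net",*Xn,"bars",*X)
    C=X[0]
    def cost(yaw):
        ey=np.array([-np.sin(yaw),np.cos(yaw),0]); ex=np.array([np.cos(yaw),np.sin(yaw),0]); n=(-ex+np.array([0,0,1]))/2**.5; w=np.cross(ey,n); J=0
        for k in "ab":
            uv=[]
            for p in pts[k][0]:
                o,dd=ray(V[k][0],p,True); P=o+dd*((C-o)@n)/(dd@n)-C; uv.append((P@ey,P@w))
            uv=np.array(uv); cc=np.cov(uv.T); J+=(cc[0,1]/cc[0,0])**2
        return J
    r=minimize_scalar(cost,bounds=(-.3,.7),method="bounded"); print("  yaw",np.degrees(r.x),r.fun)
c=V["c"][0]
a=rect(c,.27,.49,.22,.345,.033,.5); cv2.imwrite("pics/sc.png",cv2.resize(a,None,fx=1.35,fy=1.35))
for r in outline_of("wrist","mat")[:1]+outline_of("wrist","scanner")[:1]:
    ys,xs=np.nonzero(r["pixels"]); z=.003 if r is not None and len(xs)>9000 else .033
    P=np.array([atz(c,(x,y),z,True)[:2]*1000 for x,y in zip(xs,ys)],np.float32); print(len(xs),cv2.minAreaRect(P))
```

```text
tag a net (np.float64(317.7), np.float64(149.4)) bars [316.5 149.5] [17. 45.] 405
tag b net (np.float64(194.7), np.float64(147.9)) bars [199.5 152. ] [15. 26.] 51
  net [0.6142 0.1479 0.0489] [np.float64(0.0019123559268121953), np.float64(0.0019123559268118594)] bars [0.6176 0.1464 0.0329] [np.float64(0.00019976951460110286), np.float64(0.00019976951460138674)]
  yaw -0.282816277440335 0.005500209099461011
card a net (np.float64(456.0), np.float64(165.6)) bars [454.4 164.7] [19. 36.] 85
card b net (np.float64(333.0), np.float64(159.4)) bars [332.9 159.4] [19. 47.] 459
  net [0.625  0.2854 0.0531] [np.float64(0.0005874855553478116), np.float64(0.0005874855553479269)] bars [0.625  0.2854 0.0489] [np.float64(0.00020362520550520305), np.float64(0.00020362520550523542)]
  yaw 20.923668713381165 0.004739331755757388
7337 ((380.54571533203125, 283.2420654296875), (173.0256805419922, 82.72198486328125), 7.621992588043213)
6237 ((379.695556640625, 280.96148681640625), (155.1246795654297, 58.6931266784668), 5.9960408210754395)
```

View pics/sc.png

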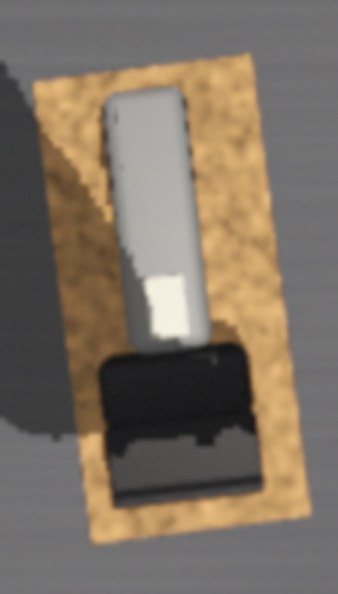

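Request:
carry_out(rows="-27 0 -20 2.7;-27 1 -20 2.6;-27 0 -20 0;0 0 -40 0;0 0 -40 0;0 0 -25 0;0 0 -16 0;0 0 -9 0;0 0 0 0;0 0 0 0")

```text
t: 53.05
eef_pos: [0.3638, 0.2807, 0.01]
tool_rot: [0.0, -0.053, 0.999, 0.001]
contact_force: [0.6, 0.4, -0.5]
gripper_width: 0.819
grasp_force: 0.0
```

Request:
carry_out(rows="0 0 0 0;0 0 0 0;0 0 0 0;0 0 0 0;0 0 0 0;0 0 0 0;0 0 0 0", claw=20, force=50)

```text
t: 53.92
eef_pos: [0.3635, 0.2807, 0.0099]
tool_rot: [0.0, -0.053, 0.999, 0.0]
contact_force: [-1.6, -1.7, 6.0]
gripper_width: 0.364
grasp_force: 49.7
```

Request:
carry_out(rows="0 0 10 0;0 0 20 0;0 0 40 0;0 0 50 0;0 -30 0 -2;20 -30 0 -2;30 -30 0 -1.4;30 -30 0 0;26 -14 0 0;0 0 0 0")

```text
t: 55.18
eef_pos: [0.4709, 0.1446, 0.1299]
tool_rot: [0.001, -0.004, 1.0, -0.0]
contact_force: [-1.3, 0.3, -2.1]
gripper_width: 0.363
grasp_force: 50.0
```

Request:
carry_out(rows="0 0 -10 0;0 0 -10 0;0 0 -9 0;0 0 0 0;0 0 0 0;0 0 0 0")

```text
t: 55.92
eef_pos: [0.4695, 0.1464, 0.1006]
tool_rot: [0.0, -0.006, 1.0, 0.0]
contact_force: [-0.4, 1.0, -2.7]
gripper_width: 0.365
grasp_force: 50.0
```

```bash
cat > b.py <<'E'
from h import *
import sys
np.set_printoptions(precision=4,suppress=True)
cs={n:read_camera(n) for n in ["wrist","scene","top"]}; o=get_obs(); print(o["eef_pos"],o["tool_rot"],o["grasp_force"],o["t"])
for t in ["beam",sys.argv[1]]:
    rr=[]
    for n in cs:
        for r in place_of(n,t)[:2]:
            print(t,n,np.round(r["centre"],1),round(r["confidence"],2))
            if r["confidence"]>.5: rr.append(ray(cs[n],r["centre"],n=="wrist"))
    if len(rr)>1: print("  ",*tri(rr))
W=np.zeros((560,800,3),np.uint8); W[:,:400]=0
W[:320,:512]=cv2.resize(cs["wrist"]["img"],(512,320)); 
W[320:560,:320]=cv2.resize(cs["scene"]["img"][120:240,300:460],(320,240)); W[320:560,320:680]=cv2.resize(cs["top"]["img"][160:280,150:330],(360,240))
cv2.imwrite(f"pics/beam_{sys.argv[1]}.png",W)
E
python3 b.py tag
```

```text
[0.4695 0.1464 0.1005] [ 0.0002 -0.0058  1.      0.0001] 49.97714817523956 56.075
beam scene [362.1 149. ] 0.75
beam top [245.8 209.2] 0.84
   [0.5473 0.142  0.117 ] [np.float64(0.0029112499681563514), np.float64(0.002911249968156276)]
tag wrist [487.4 110.4] 0.16
tag scene [377.6 178.3] 0.96
tag top [242.2 193.6] 0.8
   [0.6084 0.1639 0.0257] [np.float64(0.0021532591458770147), np.float64(0.0021532591458771665)]
```

View pics/beam_tag.png

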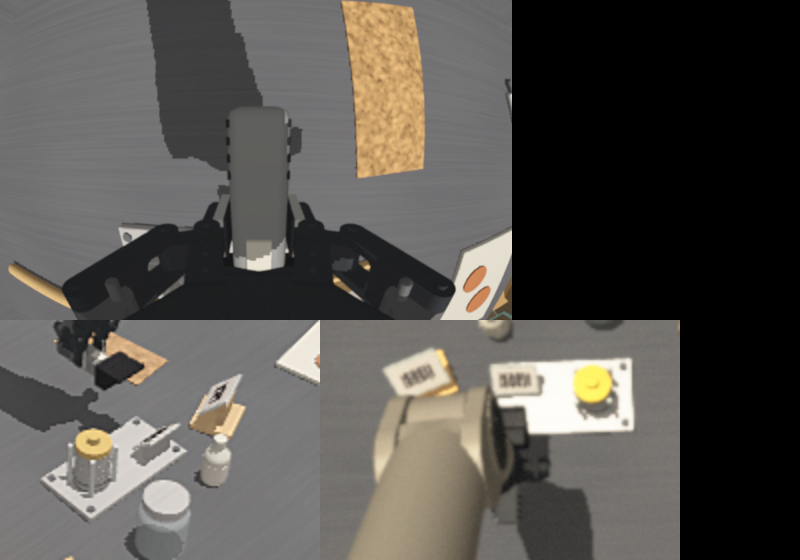

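The scanner is held level, centred in the fingers, and facing the tag as computed: the handle's rear end at wrist row ~134 agrees with the geometry. Now hold.

Request:
carry_out(rows="0 0 0 0;0 0 0 0;0 0 0 0;0 0 0 0;0 0 0 0;0 0 0 0;0 0 0 0;0 0 0 0;0 0 0 0;0 0 0 0")

```text
t: 57.62
eef_pos: [0.4693, 0.1463, 0.1003]
tool_rot: [-0.0, -0.006, 1.0, 0.0]
contact_force: [-0.0, -0.1, -2.2]
gripper_width: 0.359
grasp_force: 50.0
```

Request:
carry_out(rows="0 0 0 0;0 0 0 0;0 0 0 0;0 0 0 0;0 0 0 0;0 0 0 0;0 0 0 0;0 0 0 0;0 0 0 0;0 0 0 0")

```text
t: 58.88
eef_pos: [0.4693, 0.1463, 0.1003]
tool_rot: [-0.0, -0.006, 1.0, -0.0]
contact_force: [0.1, -0.5, -2.2]
gripper_width: 0.366
grasp_force: 50.0
```

Request:
carry_out(rows="0 0 0 0;0 0 0 0;0 0 0 0;0 0 0 0;0 0 0 0;0 0 0 0;0 0 0 0;0 0 0 0;0 0 0 0;0 0 0 0")

```text
t: 60.12
eef_pos: [0.4693, 0.1463, 0.1003]
tool_rot: [-0.0, -0.006, 1.0, 0.0]
contact_force: [-0.7, 0.9, -2.1]
gripper_width: 0.36
grasp_force: 50.0
```

Request:
carry_out(rows="0 0 20 2;0 10 14 2;0 20 0 4;0 20 0 4;0 20 0 4;10 17 0 4.8;9 0 0 0;0 0 0 0;0 0 0 0")

```text
t: 61.25
eef_pos: [0.488, 0.2323, 0.134]
tool_rot: [-0.0, -0.185, 0.983, -0.0]
contact_force: [0.0, -0.3, -3.8]
gripper_width: 0.366
grasp_force: 50.0
```

Request:
carry_out(rows="1 1 -8 0;0 0 -8 0;0 0 -7 0;0 0 0 0;0 0 0 0;0 0 0 0;0 0 0 0;0 0 0 0")

```text
t: 62.25
eef_pos: [0.4893, 0.2344, 0.1114]
tool_rot: [0.0, -0.186, 0.982, 0.0]
contact_force: [0.3, -0.9, -1.9]
gripper_width: 0.367
grasp_force: 50.0
```

Request:
carry_out(rows="0 0 0 0;0 0 0 0;0 0 0 0;0 0 0 0;0 0 0 0;0 0 0 0;0 0 0 0;0 0 0 0;0 0 0 0;0 0 0 0")

```text
t: 63.5
eef_pos: [0.4893, 0.2343, 0.1113]
tool_rot: [-0.0, -0.186, 0.983, 0.0]
contact_force: [-0.2, -0.2, -1.8]
gripper_width: 0.366
grasp_force: 50.0
```

Request:
carry_out(rows="0 0 0 0;0 0 0 0;0 0 0 0;0 0 0 0;0 0 0 0;0 0 0 0;0 0 0 0;0 0 0 0;0 0 0 0;0 0 0 0")

```text
t: 64.75
eef_pos: [0.4893, 0.2343, 0.1113]
tool_rot: [-0.0, -0.186, 0.983, 0.0]
contact_force: [0.5, 0.1, -2.0]
gripper_width: 0.359
grasp_force: 50.0
```

Request:
carry_out(rows="0 0 0 0;0 0 0 0;0 0 0 0;0 0 0 0;0 0 0 0;0 0 0 0;0 0 0 0;0 0 0 0;0 0 0 0;0 0 0 0")

```text
t: 66.0
eef_pos: [0.4893, 0.2343, 0.1113]
tool_rot: [-0.0, -0.186, 0.982, 0.0]
contact_force: [0.6, 0.6, -1.0]
gripper_width: 0.364
grasp_force: 50.0
```

```bash
python3 b.py card
python3 - <<'E'
from h import *
ey=np.array([-np.sin(.372),np.cos(.372),0]);ex=np.array([np.cos(.372),np.sin(.372),0])
T=get_obs()["eef_pos"]; b=T+.075*ex+np.array([0,0,.015]); print(b)
for n in ["scene","top"]:
    c=read_camera(n); print(n,"beam",proj(c,b),"card",proj(c,np.array([.625,.2863,.055])))
E
```

```text
[0.4893 0.2343 0.1113] [-0.     -0.1862  0.9825 -0.    ] 50.00487685203552 66.15
beam scene [392.3 132.3] 0.6
card scene [409.7 155.3] 0.9
card top [200.6 187.6] 0.62
   [0.6249 0.2818 0.0613] [np.float64(0.003921210965195633), np.float64(0.003921210965195519)]
[0.55914731 0.26158297 0.12629524]
scene beam [391.06998869 132.46614492] card [409.19112253 156.61235102]
top beam [199.33134737 204.71759847] card [198.52540454 187.26692573]
```

View pics/beam_card.png

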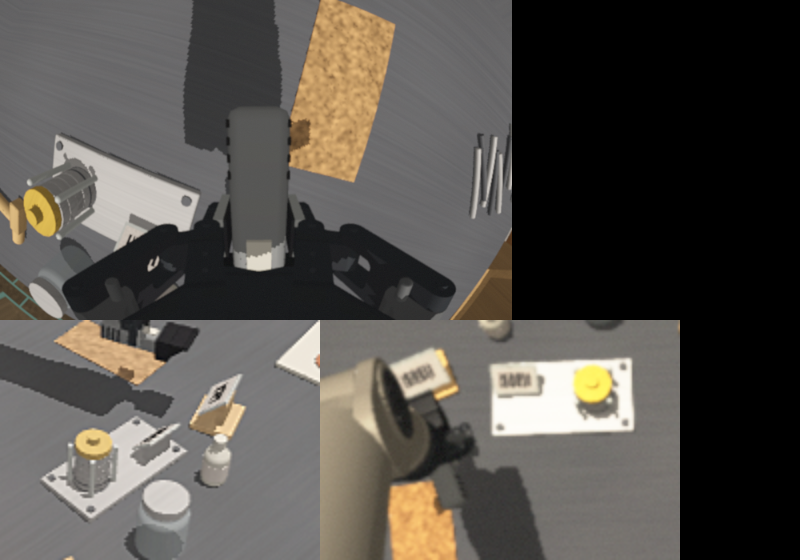

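The predicted beam and card pixels agree with the networks to about 1 px, so both reads are good. Now return the scanner to its mat.

Request:
carry_out(rows="-20 0 20 -2;-30 5 0 -4;-30 15 0 -4;-30 15 0 -4;-16 11 0 -1.3;0 0 0 0;0 0 -30 0;0 0 -30 0;0 0 -20 0;0 0 0 0")

```text
t: 67.8
eef_pos: [0.3636, 0.2789, 0.0504]
tool_rot: [-0.001, -0.053, 0.999, -0.001]
contact_force: [0.4, 0.4, -1.5]
gripper_width: 0.365
grasp_force: 50.0
```

Request:
carry_out(rows="0 0 -14 0;0 0 -10 0;0 0 -7 0;0 0 -4 0;0 0 -2 0;0 0 0 0;0 0 0 0")

```text
t: 68.68
eef_pos: [0.3634, 0.2804, 0.0145]
tool_rot: [0.0, -0.054, 0.999, 0.0]
contact_force: [0.3, 0.1, -1.3]
gripper_width: 0.364
grasp_force: 50.2
```

Request:
carry_out(rows="0 0 -2 0;0 0 -1 0;0 0 -1 0;0 0 -1 0;0 0 0 0;0 0 0 0")

```text
t: 69.42
eef_pos: [0.3633, 0.2803, 0.0099]
tool_rot: [-0.0, -0.054, 0.999, 0.0]
contact_force: [-2.8, -2.3, 9.0]
gripper_width: 0.363
grasp_force: 51.6
```

Request:
carry_out(rows="0 0 0 0;0 0 0 0;0 0 0 0;0 0 0 0;0 0 10 0;0 0 30 0;0 0 50 0;20 0 50 0;30 0 50 0;30 0 0 0", claw=75)

```text
t: 70.68
eef_pos: [0.4461, 0.2818, 0.2041]
tool_rot: [0.003, -0.054, 0.999, 0.003]
contact_force: [0.1, 0.6, 0.2]
gripper_width: 0.879
grasp_force: 0.0
```

Request:
carry_out(rows="0 0 0 0;0 0 0 0;0 0 0 0;0 0 0 0;0 0 0 0;0 0 0 0")

```text
t: 71.42
eef_pos: [0.4432, 0.2803, 0.1992]
tool_rot: [-0.0, -0.054, 0.999, -0.0]
contact_force: [-0.1, -0.9, 0.1]
gripper_width: 0.878
grasp_force: 0.0
```

Run:
```python
from h import *
c=read_camera("wrist"); s=read_camera("scene"); print(get_obs()["eef_pos"],get_obs()["t"])
W=np.zeros((480,800,3),np.uint8); W[:300,:480]=cv2.resize(c["img"],(480,300)); W[:480,480:]=cv2.resize(s["img"][110:230,320:400],(320,480))
cv2.imwrite("pics/end.png",W)
```

```text
[0.44327691 0.28030566 0.19930042] 71.525
```

View pics/end.png

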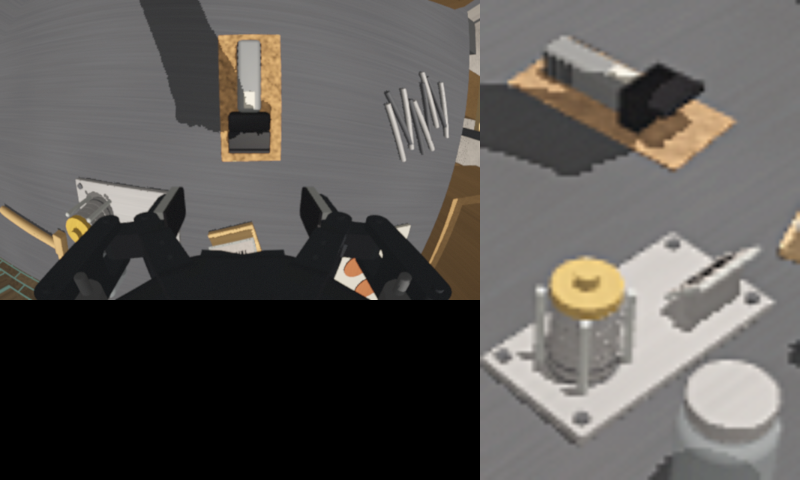

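The scanner lies flat along its mat, and the stack is complete with the stamp's boss up. Handing in.

```bash
python3 -c "
from station import *
print(hand_in())"
```

```text
the job is handed in; nothing more can be done
None
```

I handed the job in at about 71.5 s: the stack is built in order (die body, three spacers, stamp with its boss up), the scanner was held for over three seconds at the tag and then at the card, and it is back flat on its mat; no verdict came back.

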